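# Sort the finished seal parts into their sample trays

## Task

Five finished steel parts lie mixed on the fitter's bench: two toothed hexagonal frames, two sleeves and one straight toothed strip. Put each into the compartment of the tray whose ledge carries a sample of its kind, right way up and flat on the tray's floor, the two of a kind side by side and not stacked. Do not knock over the water bottle.

Things in the scene. Friction and masses are not known exactly. Their poses are not given: they have to be found in the camera images.
- frame_a: loose bare-steel hexagonal frame with a toothed top edge: a hollow six-sided ring, 56 mm across the outer flats (65 mm across corners), 30 mm high, 4 mm wall, about 0.14 kg. Origin: centre of its underside; z up, x square to one of its flats (the flats face every 60 degrees from x). The other frame is identical.
- frame_b: loose bare-steel hexagonal frame with a toothed top edge: a hollow six-sided ring, 56 mm across the outer flats (65 mm across corners), 30 mm high, 4 mm wall, about 0.14 kg. Origin: centre of its underside; z up, x square to one of its flats (the flats face every 60 degrees from x). The other frame is identical.
- sleeve_a: loose plain steel sleeve standing on end: round tube, 40 mm outer and 26 mm inner diameter, 36 mm high, about 0.2 kg. Origin: centre of its underside, z up along its axis. The other sleeve is identical.
- sleeve_b: loose plain steel sleeve standing on end: round tube, 40 mm outer and 26 mm inner diameter, 36 mm high, about 0.2 kg. Origin: centre of its underside, z up along its axis. The other sleeve is identical.
- strip: loose straight bare-steel toothed strip: a solid bar 110 mm long (x), 18 mm wide (y) and 30 mm high, the top 6 mm of which are teeth, about 0.25 kg. Lies teeth up. Origin: centre of its underside; x along its length, z up.
- tray_frames: Fixed grey metal tray. Open compartment 100 (x) by 190 mm (y) inside, floor 3 mm and rims 14 mm above the bench, walls 3 mm. A 3 mm high ledge runs 74 mm past its far (+x) wall; fixed there, 90 mm along +x from the origin, is a sample: a hexagonal frame. Origin: compartment centre at bench level; x to the ledge, y along the compartment.
- tray_sleeves: Fixed grey metal tray. Open compartment 100 (x) by 190 mm (y) inside, floor 3 mm and rims 14 mm above the bench, walls 3 mm. A 3 mm high ledge runs 74 mm past its far (+x) wall; fixed there, 90 mm along +x from the origin, is a sample: a standing sleeve. Origin: compartment centre at bench level; x to the ledge, y along the compartment.
- tray_strip: Fixed grey metal tray. Open compartment 100 (x) by 190 mm (y) inside, floor 3 mm and rims 14 mm above the bench, walls 3 mm. A 3 mm high ledge runs 74 mm past its far (+x) wall; fixed there, 90 mm along +x from the origin, is a sample: a toothed strip along y. Origin: compartment centre at bench level; x to the ledge, y along the compartment.
- bottle: clear plastic water bottle with a blue cap, 64 mm diameter, 200 mm high, standing at the left edge of the work area, not part of the job. Origin: centre of its underside, z up.

How it is judged (in metres and radians):
At the end, for the whole second after the job is handed in: Every part's origin lies inside the compartment of its own kind's tray (2 mm or more from the walls), less than 7 mm above the bench (the floor is at 3 mm), right way up (tilt under 0.12 rad) and at rest (under 20 mm/s) (x of frame_a in the frame of tray_frames between -0.048 and 0.048 m and y of frame_a in the frame of tray_frames between -0.093 and 0.093 m and z of each of frame_a, frame_b in the frame of tray_frames below 0.007 m and angle between each of frame_a, frame_b, sleeve_a, sleeve_b, strip's own z axis and vertical below 0.12 rad and linear speed of each of frame_a, frame_b, sleeve_a, sleeve_b, strip below 0.02 m/s and x of frame_b in the frame of tray_frames between -0.048 and 0.048 m and y of frame_b in the frame of tray_frames between -0.093 and 0.093 m and x of sleeve_a in the frame of tray_sleeves between -0.048 and 0.048 m and y of sleeve_a in the frame of tray_sleeves between -0.093 and 0.093 m and z of each of sleeve_a, sleeve_b in the frame of tray_sleeves below 0.007 m and x of sleeve_b in the frame of tray_sleeves between -0.048 and 0.048 m and y of sleeve_b in the frame of tray_sleeves between -0.093 and 0.093 m and x of strip in the frame of tray_strip between -0.048 and 0.048 m and y of strip in the frame of tray_strip between -0.093 and 0.093 m and z of strip in the frame of tray_strip below 0.007 m); the robot touches nothing.
It fails at once if the water bottle is knocked over (tilted more than 0.5 rad) (angle between bottle's own z axis and vertical above 0.5 rad).
It also fails if it takes over 122 s, if anything falls off the work surface, if the arm or the gripper's body presses on something with over 40 N, if the wrist force passes 120 N, or if a joint passes its speed limit or range.

## Robot

A 6-joint arm with a two-finger parallel gripper is mounted at the origin on the work surface. World frame = base frame: x ahead of the robot, y to its left, z up, the work surface at z = 0. Lengths are in m, angles in degrees, forces in N, time in s.
With the tool pointing down it reaches from about 0.3 to 0.775 m from the base axis. Payload 14.6 kg.
Tool frame: the origin (TCP) lies midway between the tips of the shut fingers; the grasp point (between the pads) lies 19 mm behind it; z points along the fingers, y is the line along which they close (so a half turn about z gives the same grasp; the last joint's range is limited). The gripper opens to 85 mm and grips with 20 to 120 N. Pads are 22 mm wide; open, the fingers measure 114 mm over their backs; the gripper's body (76 mm by 85 mm) begins 54 mm behind the grasp point. The pads swing forward as they close: fully open they stand 13 mm farther back than shut.
Start: joints at [62.934, 17.183, 87.147, -0, 75.671, -3.816], TCP at [0.217, 0.505, 0.231] pointing down, gripper open.
Joint ranges: [-173.82, 173.82], [-45.26, 126.66], [13.44, 144.39], [-59.66, 239.66], [0, 175.72], [-146.38, 146.38]. Speed limits (degrees/s): [127.2, 127.2, 147.25, 180, 180, 180].

## Interface

Orientations are given as a 3x3 rotation matrix whose columns are the frame's x, y, z axes.
In Python, from bench import r gives the robot as it stands.
- The arm moves only by the tool carry_out, never from a script. Its argument "moves" is a list of rows, each a list of 5 numbers: the opening, from 0 (shut) to 1 (fully open), then the shift along the world's x, y, z as a fraction of full scale, then the turn about the world's z as a fraction of full scale. A call has 1 to 10 rows; each row is the pose to reach, as a shift and turn from the pose commanded when the call began, turning the shorter way round; what a row does not reach only later rows make up. Full scale, the value 1, is 12 cm for a shift and 180 degrees for a turn. A row lasts 1/12 s, in which the tool goes at most 41.7 mm and 7.16 degrees, less where a joint would pass 70% of its speed; a pose out of reach is approached as far as the arm can. A call with a number of a shift or a turn outside -1 to 1 is refused whole. A call with a gripper value outside its range is refused whole. The fingers move at their own pace and stop on an object; "force" is the grip in N (left out, the last holds). Time passes only in rows, so rows that repeat a pose let the fingers close. It gives the time, the measured TCP pose, the force, the opening and the grip force at its end, in the units of the state.
- r.get_obs(): the state, without advancing time (a new reading comes with each control period).
- r.grab_frame(name): name is "side" or "top"; returns a dict with "frame" (420x560x3 uint8, blue, green, red), "camera_matrix" (3x3 intrinsics, pixels), "pose" (4x4, takes a point from camera to world coordinates). Camera axes: x right, y down, z forward; pixel columns grow to the right and rows downward; lengths in m; the calibration is good to about 2 mm. A picture is of the moment at which its call begins. There is no depth.
- r.close_job(): hands the job in; it is judged then, once.
The state is a dict: "time": time; "joint_positions": joint angles; "joint_vel": joint speeds; "tau": joint torques, N m; "eef_pos": TCP position; "tcp_rot": TCP orientation; "contact_force": force on the tool from outside, world axes, zero at the start; "wrist_torque": the same for the moment, N m; "grip_width": opening from 0.0 (shut) to 1.0 (fully open); "grasp_force": force on a finger pad.
Only numpy, scipy, OpenCV 4.12 (cv2) and the standard library are available. Lean on these libraries where they do the work, as an engineer would, in place of code of your own. Each camera call takes 0.05 s, during which the arm holds its last target. There are 200 camera calls.

## Working session

There is one attempt and no reset: what is moved stays moved. The work goes in short steps, Python scripts to look and compute and a tool call to move; the robot and the scene stay as the last step left them, time stands still between calls to the robot, and variables do not carry over. Pictures are saved under pics/ and viewed, at most 14 in all, crops included, and the job is handed in when it is done.

Besides the shell and the picture viewer there is one more tool, called after "Request:" in YAML: its name, and indented under it one key for each argument. carry_out: Moves the arm, as the interface text tells. Shift numbers are shares of 12 cm and turn numbers shares of 180 degrees, none past 1 either way. Its arguments: {"type":"object","properties":{"moves":{"type":"array","items":{"type":"array","items":{"type":"number"}}},"force":{"type":"number"}},"required":["moves"]}

```bash
ls; mkdir -p pics; python3 - <<'E'
from bench import r
import cv2
for n in("top","side"):
    f=r.grab_frame(n); cv2.imwrite(f"pics/{n}0.png",f["frame"]); print(n,f["camera_matrix"].round(1).tolist(),f["pose"].round(4).tolist())
o=r.get_obs(); print(o["time"],o["eef_pos"],o["tcp_rot"],o["grip_width"],o["joint_positions"])
E
```

```text
pics
top [[413.0, 0.0, 281.3], [0.0, 413.0, 211.0], [0.0, 0.0, 1.0]] [[-0.0077, -0.9885, 0.1508, 0.3233], [-0.9999, 0.009, 0.0083, 0.0918], [-0.0096, -0.1507, -0.9885, 1.1817], [0.0, 0.0, 0.0, 1.0]]
side [[437.3, 0.0, 281.8], [0.0, 437.3, 210.5], [0.0, 0.0, 1.0]] [[0.9906, -0.0646, 0.1205, 0.3945], [-0.1346, -0.6166, 0.7757, -0.6869], [0.0242, -0.7846, -0.6195, 0.6406], [0.0, 0.0, 0.0, 1.0]]
0.1 [0.217009   0.50514033 0.23076316] [[-9.18790594e-01  3.94744975e-01 -4.99313178e-04]
 [ 3.94745285e-01  9.18790065e-01 -9.88428934e-04]
 [ 6.85866325e-05 -1.10526073e-03 -9.99999387e-01]] 0.9970890922730293 [ 6.29345899e+01  1.72140938e+01  8.71766248e+01 -3.02194797e-04
  7.56727293e+01 -3.81524824e+00]
```

View pics/top0.png

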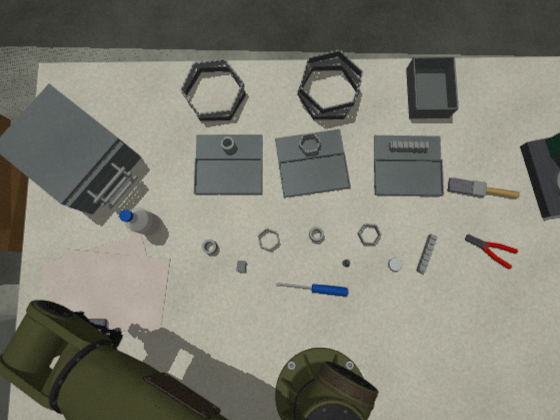

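View pics/side0.png

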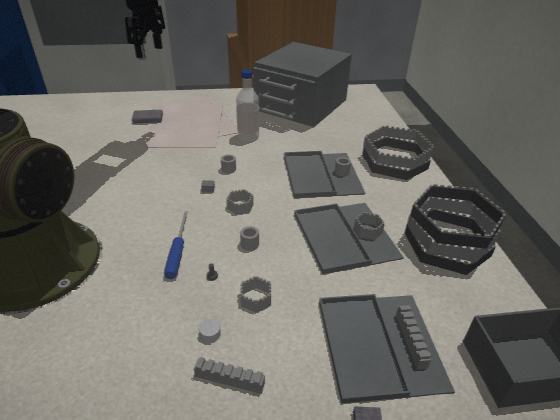

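The top view has x up and y to the left. The sleeves tray is near (228,165), the frames tray near (313,163) and the strip tray near (408,165). The loose parts are sleeves at (210,247) and (317,234), frames at (269,240) and (369,235), and the strip at (427,253). The bottle stands at (135,222). Next I'll measure these more precisely from a crop.

```bash
cat > h.py <<'E'
from bench import r
import cv2, numpy as np
def ray(f,uv,z):
    K,P=f["camera_matrix"],f["pose"]
    d=P[:3,:3]@np.linalg.solve(K,[uv[0],uv[1],1.]); c=P[:3,3]
    return (c+d*(z-c[2])/d[2])[:2]
def proj(f,p):
    P=f["pose"]; q=f["camera_matrix"]@(P[:3,:3].T@(np.asarray(p)-P[:3,3])); return q[:2]/q[2]
E
python3 - <<'E'
from h import *
f=r.grab_frame("top"); im=f["frame"]
c=im[125:281,185:453]; cv2.imwrite("pics/c1.png",cv2.resize(c,None,fx=2.95,fy=2.95,interpolation=cv2.INTER_CUBIC))
s=r.grab_frame("side")["frame"]; c=s[150:400,180:420]
cv2.imwrite("pics/c2.png",cv2.resize(c,None,fx=2.4,fy=2.4,interpolation=cv2.INTER_CUBIC))
hsv=cv2.cvtColor(im,cv2.COLOR_BGR2HSV)
print("bench",hsv[205,300],"steel",hsv[253,427],"tray",hsv[175,313],"frame",hsv[228:245,369].tolist())
E
```

```text
bench [ 28  25 172] steel [ 75   4 121] tray [ 85  15 103] frame [[28, 24, 149], [23, 26, 179], [28, 25, 182], [25, 24, 181], [27, 26, 180], [25, 26, 180], [28, 25, 182], [26, 24, 183], [28, 25, 181], [30, 26, 180], [28, 25, 182], [26, 21, 180], [27, 25, 181], [26, 25, 174], [30, 15, 138], [80, 9, 88], [40, 18, 83]]
```

View pics/c1.png

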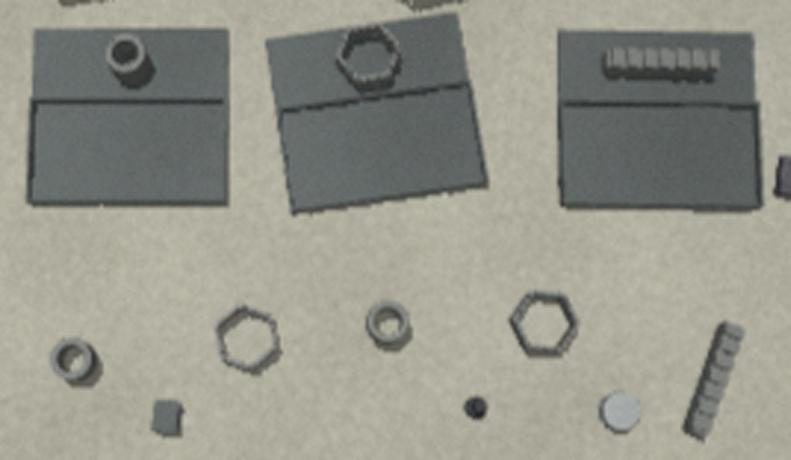

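View pics/c2.png

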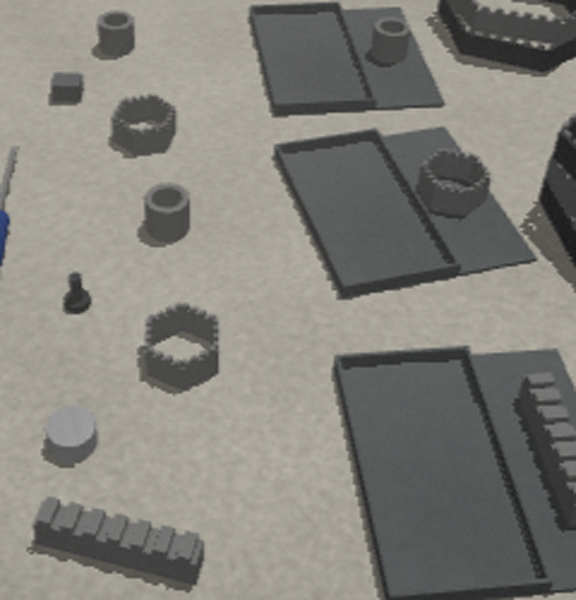

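The crops show all the loose parts upright with their teeth up. The sleeves and strip trays are nearly axis-aligned and the frames tray is turned about 8°. I'll measure centres from silhouettes, with rays cast at mid-height in both views.

```bash
cat >> h.py <<'E'
def mask(im):
    m=(cv2.cvtColor(cv2.GaussianBlur(im,(3,3),0),cv2.COLOR_BGR2HSV)[...,1]<16).astype(np.uint8)
    return m
def near(f,guess,h):
    """silhouette hull nearest to a guessed world point: centre at mid height, world hull points"""
    g=proj(f,[*guess,h/2])
    cs=cv2.findContours(mask(f["frame"]),cv2.RETR_EXTERNAL,cv2.CHAIN_APPROX_NONE)[0]
    cs=[cv2.convexHull(c) for c in cs if cv2.contourArea(c)>40]
    def cen(c): m=cv2.moments(c); return np.array([m["m10"],m["m01"]])/m["m00"]
    c=min(cs,key=lambda c:np.linalg.norm(cen(c)-g))
    full=np.array([ray(f,p[0],h/2) for p in c])
    return ray(f,cen(c),h/2),full
def dense(p,n=720):
    q=np.vstack([p,p[:1]]); L=np.r_[0,np.cumsum(np.linalg.norm(np.diff(q,axis=0),axis=1))]
    s=np.linspace(0,L[-1],n,endpoint=False); return np.c_[np.interp(s,L,q[:,0]),np.interp(s,L,q[:,1])]
def flat_yaw(p):
    q=dense(p)-p.mean(0); q-=q.mean(0); a=np.arctan2(q[:,1],q[:,0]); rr=np.hypot(q[:,0],q[:,1])
    w=np.hypot(*(np.roll(q,-1,0)-q).T)
    return (np.degrees(np.angle((rr*np.exp(6j*a)*w).sum()))/6+30)%60   # direction square to a flat
def rect_yaw(p):
    (c,s,_),=[cv2.minAreaRect(p.astype(np.float32)*1000)]
    b=cv2.boxPoints(cv2.minAreaRect(p.astype(np.float32)*1000)); e=[b[1]-b[0],b[2]-b[1]]; e=max(e,key=np.linalg.norm)
    return np.array(c)/1000,s,np.degrees(np.arctan2(e[1],e[0]))%180
E
python3 - <<'E'
from h import *
t,s=r.grab_frame("top"),r.grab_frame("side")
for n,uv,h in (("sleeve_a",(210,247),.036),("frame_a",(269,240),.03),("sleeve_b",(317,234),.036),("frame_b",(369,235),.03),("strip",(427,253),.03),("bottle",(135,222),.2)):
    g=ray(t,uv,h/2)
    for f,l in((t,"top"),(s,"side")):
        try: c,p=near(f,g,h)
        except Exception as e: print(n,l,e); continue
        print(n,l,(c*1000).round(1),"ext",(np.ptp(p,0)*1000).round(0),"flat %.1f"%flat_yaw(p),"rect",rect_yaw(p)[1:])
for n,uv in(("Tsl",(228,165)),("Tfr",(313,163)),("Tst",(408,165))):
    g=ray(t,uv,.006)
    for f,l in((t,"top"),(s,"side")):
        c,p=near(f,g,.006); print(n,l,rect_yaw(p))
E
```

```text
sleeve_a top [401.2 305.2] ext [37. 43.] flat 59.4 rect ((40.41828536987305, 37.38671875), np.float32(45.308773))
sleeve_a side [401.2 306.3] ext [38. 90.] flat 29.9 rect ((89.39878845214844, 37.47793197631836), np.float32(88.47701))
frame_a top [422.1 140.2] ext [62. 57.] flat 37.2 rect ((58.250003814697266, 59.926795959472656), np.float32(134.56213))
frame_a side [421.8 141.9] ext [62. 94.] flat 38.5 rect ((94.37937927246094, 59.482177734375), np.float32(85.319496))
sleeve_b top [434.5   4. ] ext [40. 39.] flat 27.0 rect ((37.79701232910156, 38.15239715576172), np.float32(116.07847))
sleeve_b side [434.2   7. ] ext [39. 76.] flat 31.1 rect ((76.31741333007812, 38.86409378051758), np.float32(84.70477))
frame_b top [ 433.7 -146.8] ext [57. 62.] flat 55.6 rect ((62.28797149658203, 56.732276916503906), np.float32(89.49329))
frame_b side [ 433.7 -145.3] ext [58. 85.] flat 53.2 rect ((84.76283264160156, 55.74066162109375), np.float32(83.47311))
strip top [ 377.8 -304.7] ext [106.  59.] flat 4.3 rect ((24.65556526184082, 110.30396270751953), np.float32(157.7933))
strip side [ 379.4 -304.7
[... 269 characters left out ...]
1.67274856567383, 44.441646575927734), np.float32(1.4815475))
Tsl top (array([0.64697461, 0.25820758]), (197.63589477539062, 178.85723876953125), np.float32(89.45113))
Tsl side (array([0.64658679, 0.26581061]), (219.7833251953125, 182.64027404785156), np.float32(89.41457))
Tfr top (array([0.64762256, 0.01081972]), (181.07203674316406, 197.7644500732422), np.float32(98.05988))
Tfr side (array([0.65206586, 0.01963954]), (193.10516357421875, 214.57022094726562), np.float32(97.76508))
Tst top (array([ 0.63600122, -0.27043045]), (199.541748046875, 181.43695068359375), np.float32(88.42478))
Tst side (array([ 0.63785986, -0.2635524 ]), (208.47373962402344, 182.65184020996094), np.float32(88.44369))
```

Top and side views agree within about 2 mm. In mm, sleeves are at (401,306) and (434,5), and frames at (422,141) with a flat at 98° and (434,-146) with a flat at 114.5°. The strip is at (378.5,-305), long axis 158°. Tray origins are about (610,258) for sleeves, (611,6) for frames and (599,-269) for the strip. I'll take sleeve_a first.

Request:
carry_out:
  moves:
    - [1, 0.767, -0.833, -0.625, 0.126]
    - [1, 0.767, -0.833, -0.625, 0.126]
    - [1, 0.767, -0.833, -0.625, 0.126]
    - [1, 0.767, -0.833, -0.625, 0.126]
    - [1, 0.767, -0.833, -0.625, 0.126]
  force: 50

```text
time: 0.72
eef_pos: [0.3109, 0.4013, 0.1531]
tcp_rot: [[-1.0, 0.011, -0.003], [0.011, 1.0, -0.004], [0.003, -0.004, -1.0]]
contact_force: [-0.5, -0.2, -0.5]
grip_width: 0.998
grasp_force: 0.0
```

Request:
carry_out:
  moves:
    - [1, 0.767, -0.83, -0.625, 0]
    - [1, 0.767, -0.83, -0.625, 0]
    - [1, 0.767, -0.83, -0.625, 0]
    - [1, 0.767, -0.83, -0.625, 0]
    - [1, 0.767, -0.83, -0.625, 0]
    - [1, 0.767, -0.83, -0.625, 0]
    - [1, 0.767, -0.83, -0.625, 0]

```text
time: 1.3
eef_pos: [0.4011, 0.3064, 0.0818]
tcp_rot: [[-1.0, 0.01, 0.0], [0.01, 1.0, 0.0], [-0.0, 0.0, -1.0]]
contact_force: [-0.2, 1.1, 0.5]
grip_width: 1.0
grasp_force: 0.0
```

Request:
carry_out:
  moves:
    - [1, 0, 0, -0.3, 0]
    - [1, 0, 0, -0.5, 0]
    - [1, 0, 0, -0.62, 0]
    - [1, 0, 0, -0.64, 0]
    - [0, 0, 0, -0.64, 0]
    - [0, 0, 0, -0.64, 0]
    - [0, 0, 0, -0.64, 0]
    - [0, 0, 0, -0.64, 0]
    - [0, 0, 0, -0.64, 0]
    - [0, 0, 0, -0.64, 0]
  force: 50

```text
time: 2.13
eef_pos: [0.4017, 0.3063, 0.006]
tcp_rot: [[-1.0, 0.01, 0.002], [0.01, 1.0, 0.001], [-0.002, 0.001, -1.0]]
contact_force: [-3.2, 0.8, 10.3]
grip_width: 0.449
grasp_force: 49.5
```

Request:
carry_out:
  moves:
    - [0, 0, 0, 0.2, 0]
    - [0, 0, 0, 0.4, 0]
    - [0, 0.2, 0, 0.55, 0]
    - [0, 0.5, 0, 0.55, 0]
    - [0, 0.87, 0, 0.55, 0]
    - [0, 0.87, 0, 0.55, 0]

```text
time: 2.63
eef_pos: [0.5109, 0.3053, 0.0717]
tcp_rot: [[-1.0, 0.012, 0.004], [0.012, 1.0, 0.002], [-0.004, 0.002, -1.0]]
contact_force: [0.6, -0.5, -2.0]
grip_width: 0.451
grasp_force: 51.3
```

Request:
carry_out:
  moves:
    - [0, 0.3, 0, 0, 0]
    - [0, 0.6, 0, 0, 0]
    - [0, 0.87, 0, 0, 0]
    - [0, 0.87, 0, 0, 0]
    - [0, 0.87, 0, -0.2, 0]
    - [0, 0.87, 0, -0.3, 0]
    - [0, 0.87, 0, -0.3, 0]

```text
time: 3.22
eef_pos: [0.6081, 0.3051, 0.0311]
tcp_rot: [[-1.0, 0.01, -0.005], [0.01, 1.0, -0.002], [0.005, -0.002, -1.0]]
contact_force: [-0.4, 0.2, -2.7]
grip_width: 0.447
grasp_force: 51.2
```

Request:
carry_out:
  moves:
    - [0, 0, 0, -0.1, 0]
    - [0, 0, 0, -0.17, 0]
    - [0, 0, 0, -0.2, 0]
    - [0, 0, 0, -0.205, 0]
    - [0, 0, 0, -0.205, 0]
    - [0, 0, 0, -0.205, 0]
    - [0.62, 0, 0, -0.205, 0]
    - [0.62, 0, 0, -0.205, 0]
    - [0.62, 0, 0, -0.205, 0]
    - [0.62, 0, 0, -0.205, 0]

```text
time: 4.05
eef_pos: [0.6102, 0.3058, 0.0102]
tcp_rot: [[-1.0, 0.01, 0.001], [0.01, 1.0, 0.0], [-0.001, 0.0, -1.0]]
contact_force: [-0.5, -0.1, 0.7]
grip_width: 0.623
grasp_force: 0.0
```

Request:
carry_out:
  moves:
    - [0.62, 0, 0, 0.25, 0]
    - [0.65, 0, 0, 0.5, 0]
    - [1, -0.2, -0.3, 0.6, 0]
    - [1, -0.4, -0.6, 0.6, 0]
    - [1, -0.488, -0.834, 0.6, 0]

```text
time: 4.47
eef_pos: [0.5498, 0.2048, 0.0828]
tcp_rot: [[-1.0, 0.009, 0.001], [0.009, 1.0, 0.0], [-0.001, 0.0, -1.0]]
contact_force: [1.9, -0.1, -0.3]
grip_width: 1.003
grasp_force: 0.0
```

Request:
carry_out:
  moves:
    - [1, -0.2, -0.3, 0, 0]
    - [1, -0.4, -0.6, 0, 0]
    - [1, -0.488, -0.833, 0, 0]
    - [1, -0.488, -0.833, 0, 0]

```text
time: 4.8
eef_pos: [0.4909, 0.102, 0.0821]
tcp_rot: [[-1.0, 0.013, -0.001], [0.013, 1.0, -0.001], [0.001, -0.001, -1.0]]
contact_force: [-0.5, -0.3, -0.1]
grip_width: 0.999
grasp_force: 0.0
```

Request:
carry_out:
  moves:
    - [1, -0.2, -0.3, 0, 0]
    - [1, -0.4, -0.6, 0, 0]
    - [1, -0.488, -0.833, 0, 0]
    - [1, -0.488, -0.833, 0, 0]
    - [1, -0.488, -0.833, 0, 0]

```text
time: 5.22
eef_pos: [0.4345, 0.0049, 0.0824]
tcp_rot: [[-1.0, 0.013, 0.001], [0.013, 1.0, -0.0], [-0.001, -0.0, -1.0]]
contact_force: [-0.1, -0.5, -0.3]
grip_width: 1.002
grasp_force: 0.0
```

Request:
carry_out:
  moves:
    - [1, 0, 0, -0.3, 0]
    - [1, 0, 0, -0.5, 0]
    - [1, 0, 0, -0.62, 0]
    - [1, 0, 0, -0.63, 0]
    - [0, 0, 0, -0.63, 0]
    - [0, 0, 0, -0.63, 0]
    - [0, 0, 0, -0.63, 0]
    - [0, 0, 0, -0.63, 0]
    - [0, 0, 0, -0.63, 0]
    - [0, 0, 0, -0.63, 0]

```text
time: 6.05
eef_pos: [0.4351, 0.0059, 0.0075]
tcp_rot: [[-1.0, 0.01, 0.002], [0.01, 1.0, 0.0], [-0.002, 0.0, -1.0]]
contact_force: [-2.2, 1.5, 9.2]
grip_width: 0.448
grasp_force: 49.1
```

Request:
carry_out:
  moves:
    - [0, 0, 0, 0.2, 0]
    - [0, 0, 0, 0.4, 0]
    - [0, 0.2, 0.2, 0.55, 0]
    - [0, 0.4, 0.5, 0.55, 0]
    - [0, 0.73, 0.862, 0.55, 0]
    - [0, 0.73, 0.862, 0.55, 0]

```text
time: 6.55
eef_pos: [0.5243, 0.1124, 0.0736]
tcp_rot: [[-1.0, 0.009, 0.003], [0.009, 1.0, 0.001], [-0.003, 0.001, -1.0]]
contact_force: [-0.8, -0.4, -2.4]
grip_width: 0.452
grasp_force: 51.7
```

Request:
carry_out:
  moves:
    - [0, 0.2, 0.25, 0, 0]
    - [0, 0.4, 0.5, 0, 0]
    - [0, 0.6, 0.7, 0, 0]
    - [0, 0.73, 0.862, 0, 0]
    - [0, 0.73, 0.862, -0.1, 0]
    - [0, 0.73, 0.862, -0.3, 0]
    - [0, 0.73, 0.862, -0.3, 0]

```text
time: 7.13
eef_pos: [0.6072, 0.2121, 0.032]
tcp_rot: [[-1.0, 0.01, -0.006], [0.01, 1.0, -0.002], [0.006, -0.002, -1.0]]
contact_force: [-1.4, -0.8, -3.9]
grip_width: 0.449
grasp_force: 51.6
```

Request:
carry_out:
  moves:
    - [0, 0, 0, -0.1, 0]
    - [0, 0, 0, -0.17, 0]
    - [0, 0, 0, -0.2, 0]
    - [0, 0, 0, -0.205, 0]
    - [0, 0, 0, -0.205, 0]
    - [0, 0, 0, -0.205, 0]
    - [0.62, 0, 0, -0.205, 0]
    - [0.62, 0, 0, -0.205, 0]
    - [0.62, 0, 0, -0.205, 0]
    - [0.62, 0, 0, -0.205, 0]

```text
time: 7.97
eef_pos: [0.6097, 0.2127, 0.0121]
tcp_rot: [[-1.0, 0.01, 0.001], [0.01, 1.0, 0.0], [-0.001, 0.0, -1.0]]
contact_force: [-0.6, -0.4, -0.3]
grip_width: 0.621
grasp_force: 0.0
```

Request:
carry_out:
  moves:
    - [0.62, 0, 0, 0.25, 0]
    - [0.65, 0, 0, 0.5, 0]
    - [1, -0.3, -0.1, 0.6, 0.02]
    - [1, -0.6, -0.2, 0.6, 0.047]
    - [1, -0.78, -0.298, 0.6, 0.047]

```text
time: 8.38
eef_pos: [0.5136, 0.1766, 0.0844]
tcp_rot: [[-0.99, -0.143, 0.001], [-0.143, 0.99, 0.0], [-0.001, 0.0, -1.0]]
contact_force: [-0.1, 0.2, 0.7]
grip_width: 0.996
grasp_force: 0.0
```

Request:
carry_out:
  moves:
    - [1, -0.3, -0.1, 0, 0]
    - [1, -0.6, -0.2, 0, 0]
    - [1, -0.78, -0.298, 0, 0]
    - [1, -0.78, -0.298, 0, 0]
    - [1, -0.78, -0.298, -0.2, 0]
    - [1, -0.78, -0.298, -0.2, 0]

```text
time: 8.88
eef_pos: [0.4214, 0.1408, 0.0578]
tcp_rot: [[-0.991, -0.137, -0.002], [-0.137, 0.991, -0.001], [0.002, -0.0, -1.0]]
contact_force: [-0.7, 0.8, -0.8]
grip_width: 1.003
grasp_force: 0.0
```

```bash
python3 - <<'E'
from h import *
f=r.grab_frame("side")
cv2.imwrite("pics/s1.png",cv2.resize(f["frame"][100:400,150:470],None,fx=1.9,fy=1.9))
print(r.get_obs()["eef_pos"])
E
```

```text
[0.42183213 0.14099522 0.05896501]
```

View pics/s1.png

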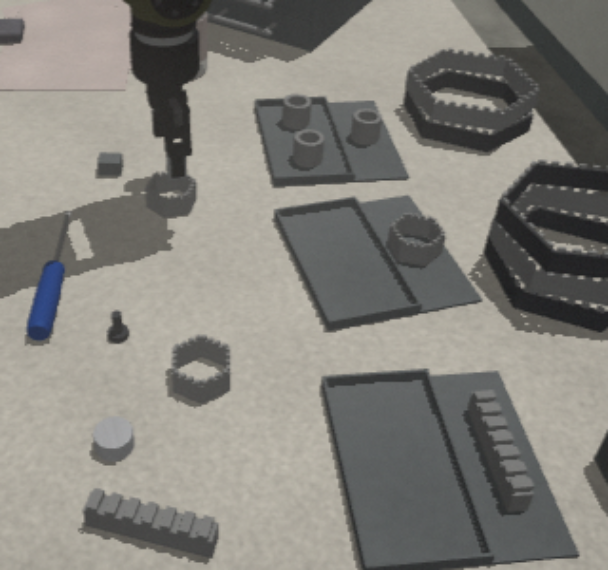

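Both sleeves stand upright and side by side in their compartment, at crop pixels (296,112) and (308,148). The gripper is over frame_a at (172,190). Next it descends and grips.

Request:
carry_out:
  moves:
    - [1, 0, 0, -0.2, 0]
    - [1, 0, 0, -0.35, 0]
    - [1, 0, 0, -0.45, 0]
    - [1, 0, 0, -0.475, 0]
    - [0, 0, 0, -0.475, 0]
    - [0, 0, 0, -0.475, 0]
    - [0, 0, 0, -0.475, 0]
    - [0, 0, 0, -0.475, 0]
    - [0, 0, 0, -0.475, 0]
    - [0, 0, 0, -0.475, 0]

```text
time: 9.77
eef_pos: [0.4231, 0.1414, 0.004]
tcp_rot: [[-0.991, -0.137, 0.002], [-0.137, 0.991, 0.001], [-0.002, 0.0, -1.0]]
contact_force: [-1.1, 0.4, 6.6]
grip_width: 0.646
grasp_force: 53.2
```

Request:
carry_out:
  moves:
    - [0, 0, 0, 0.2, 0]
    - [0, 0, 0, 0.4, 0]
    - [0, 0.2, -0.1, 0.55, 0]
    - [0, 0.5, -0.2, 0.55, 0]
    - [0, 0.76, -0.378, 0.55, 0]
    - [0, 0.76, -0.378, 0.55, 0]

```text
time: 10.27
eef_pos: [0.5181, 0.0932, 0.0703]
tcp_rot: [[-0.991, -0.135, 0.005], [-0.135, 0.991, -0.0], [-0.005, -0.001, -1.0]]
contact_force: [1.0, 1.2, -1.3]
grip_width: 0.647
grasp_force: 54.4
```

Request:
carry_out:
  moves:
    - [0, 0.25, -0.12, 0, 0]
    - [0, 0.5, -0.25, 0, 0]
    - [0, 0.76, -0.378, 0, 0]
    - [0, 0.76, -0.378, 0, 0]
    - [0, 0.76, -0.378, -0.1, 0]
    - [0, 0.76, -0.378, -0.3, 0]
    - [0, 0.76, -0.378, -0.3, 0]

```text
time: 10.85
eef_pos: [0.6018, 0.0507, 0.0284]
tcp_rot: [[-0.99, -0.137, -0.007], [-0.137, 0.991, -0.0], [0.007, 0.001, -1.0]]
contact_force: [-1.6, 0.3, -3.5]
grip_width: 0.642
grasp_force: 54.2
```

Request:
carry_out:
  moves:
    - [0, 0, 0, -0.1, 0]
    - [0, 0, 0, -0.17, 0]
    - [0, 0, 0, -0.2, 0]
    - [0, 0, 0, -0.21, 0]
    - [0, 0, 0, -0.21, 0]
    - [0, 0, 0, -0.21, 0]
    - [0.72, 0, 0, -0.21, 0]
    - [0.72, 0, 0, -0.21, 0]
    - [0.72, 0, 0, -0.21, 0]
    - [0.72, 0, 0, -0.21, 0]

```text
time: 11.68
eef_pos: [0.6049, 0.0504, 0.0078]
tcp_rot: [[-0.991, -0.137, 0.001], [-0.137, 0.991, -0.0], [-0.001, -0.0, -1.0]]
contact_force: [0.2, 0.2, -0.8]
grip_width: 0.719
grasp_force: 0.0
```

Request:
carry_out:
  moves:
    - [0.72, 0, 0, 0.25, 0]
    - [0.72, 0, 0, 0.5, 0]
    - [1, -0.2, -0.2, 0.6, 0.03]
    - [1, -0.45, -0.5, 0.6, 0.06]
    - [1, -0.712, -0.818, 0.6, 0.092]

```text
time: 12.1
eef_pos: [0.5268, -0.0382, 0.0804]
tcp_rot: [[-0.908, -0.419, 0.002], [-0.419, 0.908, -0.0], [-0.002, -0.001, -1.0]]
contact_force: [0.4, -2.3, 0.2]
grip_width: 1.0
grasp_force: 0.0
```

Request:
carry_out:
  moves:
    - [1, -0.25, -0.25, 0, 0]
    - [1, -0.5, -0.5, 0, 0]
    - [1, -0.712, -0.818, 0, 0]
    - [1, -0.712, -0.818, 0, 0]
    - [1, -0.712, -0.818, 0, 0]
    - [1, -0.712, -0.818, 0, 0]

```text
time: 12.6
eef_pos: [0.4425, -0.136, 0.0798]
tcp_rot: [[-0.911, -0.413, 0.001], [-0.413, 0.911, -0.0], [-0.001, -0.0, -1.0]]
contact_force: [0.2, 0.1, 0.6]
grip_width: 1.001
grasp_force: 0.0
```

Request:
carry_out:
  moves:
    - [1, 0, 0, -0.3, 0]
    - [1, 0, 0, -0.5, 0]
    - [1, 0, 0, -0.6, 0]
    - [1, 0, 0, -0.64, 0]
    - [0, 0, 0, -0.64, 0]
    - [0, 0, 0, -0.64, 0]
    - [0, 0, 0, -0.64, 0]
    - [0, 0, 0, -0.64, 0]
    - [0, 0, 0, -0.64, 0]
    - [0, 0, 0, -0.64, 0]

```text
time: 13.43
eef_pos: [0.4431, -0.1359, 0.0039]
tcp_rot: [[-0.91, -0.414, 0.002], [-0.414, 0.91, -0.001], [-0.002, -0.002, -1.0]]
contact_force: [0.2, 4.4, 7.5]
grip_width: 0.649
grasp_force: 53.7
```

The first leg stopped about 1 cm short because of the step limit, so the grip is off-centre along the flat. I'll open, shift over and regrip.

Request:
carry_out:
  moves:
    - [0.9, 0, 0, 0, 0]
    - [0.9, 0, 0, 0, 0]
    - [0.9, 0, 0, 0, 0]
    - [0.9, -0.05, -0.02, 0, 0]
    - [0.9, -0.093, -0.042, 0, 0]
    - [0.9, -0.093, -0.042, 0, 0]
    - [0, -0.093, -0.042, 0, 0]
    - [0, -0.093, -0.042, 0, 0]
    - [0, -0.093, -0.042, 0, 0]
    - [0, -0.093, -0.042, 0, 0]

```text
time: 14.27
eef_pos: [0.431, -0.1411, 0.003]
tcp_rot: [[-0.91, -0.414, 0.0], [-0.414, 0.91, -0.0], [-0.0, -0.0, -1.0]]
contact_force: [-3.7, -0.2, 8.1]
grip_width: 0.647
grasp_force: 52.9
```

Request:
carry_out:
  moves:
    - [0, 0, 0, 0.2, 0]
    - [0, 0, 0, 0.4, 0]
    - [0, 0.2, 0.1, 0.55, -0.03]
    - [0, 0.5, 0.25, 0.55, -0.06]
    - [0, 0.775, 0.427, 0.55, -0.092]
    - [0, 0.775, 0.427, 0.55, -0.092]
    - [0, 0.775, 0.427, 0.55, -0.092]

```text
time: 14.85
eef_pos: [0.5246, -0.0886, 0.0681]
tcp_rot: [[-0.99, -0.139, -0.001], [-0.139, 0.99, 0.0], [0.001, 0.0, -1.0]]
contact_force: [-0.6, 0.2, -1.1]
grip_width: 0.646
grasp_force: 54.1
```

Request:
carry_out:
  moves:
    - [0, 0.25, 0.14, 0, 0]
    - [0, 0.5, 0.28, 0, 0]
    - [0, 0.775, 0.427, 0, 0]
    - [0, 0.775, 0.427, 0, 0]
    - [0, 0.775, 0.427, -0.1, 0]
    - [0, 0.775, 0.427, -0.3, 0]
    - [0, 0.775, 0.427, -0.3, 0]

```text
time: 15.43
eef_pos: [0.6135, -0.0391, 0.0278]
tcp_rot: [[-0.991, -0.137, -0.008], [-0.137, 0.991, 0.001], [0.007, 0.002, -1.0]]
contact_force: [-1.6, 0.6, -2.1]
grip_width: 0.641
grasp_force: 54.0
```

Request:
carry_out:
  moves:
    - [0, 0, 0, -0.1, 0]
    - [0, 0, 0, -0.17, 0]
    - [0, 0, 0, -0.2, 0]
    - [0, 0, 0, -0.205, 0]
    - [0, 0, 0, -0.205, 0]
    - [0, 0, 0, -0.205, 0]
    - [0.72, 0, 0, -0.205, 0]
    - [0.72, 0, 0, -0.205, 0]
    - [0.72, 0, 0, -0.205, 0]
    - [0.72, 0, 0, -0.205, 0]

```text
time: 16.27
eef_pos: [0.6171, -0.0385, 0.0084]
tcp_rot: [[-0.991, -0.137, 0.001], [-0.137, 0.991, -0.0], [-0.0, -0.0, -1.0]]
contact_force: [-0.7, 0.3, -0.2]
grip_width: 0.716
grasp_force: 0.0
```

Request:
carry_out:
  moves:
    - [0.72, 0, 0, 0.25, 0]
    - [0.72, 0, 0, 0.5, 0]
    - [0.6, -0.2, -0.2, 0.6, -0.03]
    - [0.6, -0.4, -0.45, 0.6, -0.06]
    - [0.6, -0.663, -0.739, 0.6, -0.1]
    - [0.6, -0.663, -0.739, 0.6, -0.13]
    - [0.6, -0.663, -0.739, 0.6, -0.168]

```text
time: 16.85
eef_pos: [0.5361, -0.129, 0.0806]
tcp_rot: [[-0.922, 0.387, 0.0], [0.387, 0.922, -0.0], [-0.0, -0.0, -1.0]]
contact_force: [0.6, 0.0, 0.1]
grip_width: 0.598
grasp_force: 0.0
```

Request:
carry_out:
  moves:
    - [0.6, -0.2, -0.2, 0, 0]
    - [0.6, -0.4, -0.45, 0, 0]
    - [0.6, -0.663, -0.739, 0, 0]
    - [0.6, -0.663, -0.739, 0, 0]
    - [0.6, -0.663, -0.739, 0, 0]

```text
time: 17.27
eef_pos: [0.4568, -0.2174, 0.0804]
tcp_rot: [[-0.924, 0.383, 0.0], [0.383, 0.924, -0.0], [-0.0, -0.0, -1.0]]
contact_force: [-0.2, 0.1, -0.4]
grip_width: 0.597
grasp_force: 0.0
```

Request:
carry_out:
  moves:
    - [0.6, -0.2, -0.2, 0, 0]
    - [0.6, -0.4, -0.45, 0, 0]
    - [0.6, -0.663, -0.739, 0, 0]
    - [0.6, -0.663, -0.739, 0, 0]
    - [0.6, -0.663, -0.739, 0, 0]
    - [0.6, -0.663, -0.739, 0, 0]

```text
time: 17.77
eef_pos: [0.3791, -0.304, 0.0802]
tcp_rot: [[-0.925, 0.38, 0.0], [0.38, 0.925, -0.0], [-0.0, 0.0, -1.0]]
contact_force: [0.6, -0.4, 1.2]
grip_width: 0.601
grasp_force: 0.0
```

```bash
python3 - <<'E'
from h import *
f=r.grab_frame("side")
cv2.imwrite("pics/s2.png",cv2.resize(f["frame"][100:420,150:470],None,fx=1.85,fy=1.85))
o=r.get_obs();print(o["eef_pos"],o["joint_positions"].round(0))
E
```

```text
[ 0.37934277 -0.30360467  0.08012836] [ -43.   20.  106.    0.   54. -111.]
```

View pics/s2.png

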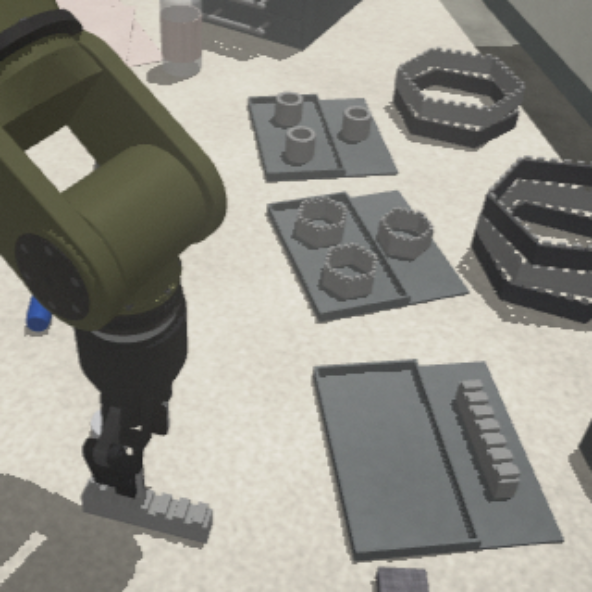

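Both frames lie flat side by side, at crop pixels (320,222) and (349,271), and the bottle is still standing. The gripper is above the strip at (145,510), so I'll grip it.

Request:
carry_out:
  moves:
    - [0.6, 0, 0, -0.3, 0]
    - [0.6, 0, 0, -0.5, 0]
    - [0.6, 0, 0, -0.6, 0]
    - [0.6, 0, 0, -0.63, 0]
    - [0.6, 0, 0, -0.63, 0]
    - [0, 0, 0, -0.63, 0]
    - [0, 0, 0, -0.63, 0]
    - [0, 0, 0, -0.63, 0]
    - [0, 0, 0, -0.63, 0]
    - [0, 0, 0, -0.63, 0]
  force: 70

```text
time: 18.65
eef_pos: [0.3789, -0.3049, 0.0057]
tcp_rot: [[-0.925, 0.38, 0.002], [0.38, 0.925, -0.001], [-0.002, -0.001, -1.0]]
contact_force: [0.4, 2.0, 6.1]
grip_width: 0.196
grasp_force: 69.4
```

Request:
carry_out:
  moves:
    - [0, 0, 0, 0.2, 0]
    - [0, 0, 0, 0.4, 0]
    - [0, 0.2, 0, 0.6, -0.03]
    - [0, 0.5, 0.05, 0.6, -0.07]
    - [0, 0.75, 0.1, 0.6, -0.11]
    - [0, 0.917, 0.15, 0.6, -0.15]
    - [0, 0.917, 0.15, 0.6, -0.19]
    - [0, 0.917, 0.15, 0.6, -0.19]

```text
time: 19.32
eef_pos: [0.489, -0.2859, 0.0766]
tcp_rot: [[-0.547, 0.837, 0.0], [0.837, 0.547, -0.0], [-0.0, 0.0, -1.0]]
contact_force: [-0.3, 0.2, -2.6]
grip_width: 0.199
grasp_force: 69.0
```

Request:
carry_out:
  moves:
    - [0, 0.2, 0.03, 0, -0.03]
    - [0, 0.4, 0.06, 0, -0.07]
    - [0, 0.6, 0.1, 0, -0.11]
    - [0, 0.8, 0.15, 0, -0.15]
    - [0, 0.917, 0.15, 0, -0.195]
    - [0, 0.917, 0.15, 0, -0.195]
    - [0, 0.917, 0.15, -0.1, -0.195]
    - [0, 0.917, 0.15, -0.3, -0.195]
    - [0, 0.917, 0.15, -0.4, -0.195]
    - [0, 0.917, 0.15, -0.4, -0.195]

```text
time: 20.15
eef_pos: [0.5958, -0.2681, 0.0247]
tcp_rot: [[0.026, 1.0, -0.006], [1.0, -0.026, 0.003], [0.003, -0.006, -1.0]]
contact_force: [-0.2, -0.6, -3.0]
grip_width: 0.196
grasp_force: 69.2
```

Request:
carry_out:
  moves:
    - [0, 0, 0, -0.05, 0]
    - [0, 0, 0, -0.1, 0]
    - [0, 0, 0, -0.14, 0]
    - [0, 0, 0, -0.16, 0]
    - [0, 0, 0, -0.16, 0]
    - [0, 0, 0, -0.16, 0]
    - [0.45, 0, 0, -0.16, 0]
    - [0.45, 0, 0, -0.16, 0]
    - [0.45, 0, 0, -0.16, 0]
    - [0.45, 0, 0, -0.16, 0]

```text
time: 20.98
eef_pos: [0.5985, -0.2686, 0.0096]
tcp_rot: [[0.029, 1.0, 0.0], [1.0, -0.029, -0.0], [-0.0, 0.0, -1.0]]
contact_force: [-0.3, 0.8, 0.2]
grip_width: 0.45
grasp_force: 0.0
```

Request:
carry_out:
  moves:
    - [0.45, 0, 0, 0.2, 0]
    - [0.45, 0, 0, 0.4, 0]
    - [0.45, 0, 0, 0.7, 0]
    - [0.45, -0.3, 0, 0.9, 0]
    - [0.45, -0.6, 0, 0.9, 0]
    - [0.45, -1, 0, 0.9, 0]
    - [0.45, -1, 0, 0.9, 0]
    - [0.45, -1, 0, 0.9, 0]

```text
time: 21.65
eef_pos: [0.4767, -0.2687, 0.1179]
tcp_rot: [[0.03, 1.0, 0.0], [1.0, -0.03, -0.0], [-0.0, 0.0, -1.0]]
contact_force: [0.6, -0.0, 0.2]
grip_width: 0.448
grasp_force: 0.0
```

Request:
carry_out:
  moves:
    - [0.45, -0.3, 0, 0, 0]
    - [0.45, -0.6, 0, 0, 0]
    - [0.45, -1, 0, 0.2, 0]
    - [0.45, -1, 0, 0.2, 0]
    - [0.45, -1, 0, 0.2, 0]
    - [0.45, -1, 0, 0.2, 0]

```text
time: 22.15
eef_pos: [0.3594, -0.2692, 0.142]
tcp_rot: [[0.029, 1.0, 0.002], [1.0, -0.029, -0.001], [-0.001, 0.002, -1.0]]
contact_force: [0.1, -0.7, -0.1]
grip_width: 0.45
grasp_force: 0.0
```

```bash
python3 - <<'E'
from h import *
f=r.grab_frame("top"); g=r.grab_frame("side")
cv2.imwrite("pics/t3.png",cv2.resize(f["frame"][125:281,185:453],None,fx=2.95,fy=2.95,interpolation=cv2.INTER_CUBIC))
cv2.imwrite("pics/s3.png",cv2.resize(g["frame"][60:420,150:470],None,fx=1.65,fy=1.65))
o=r.get_obs();print(o["time"],o["eef_pos"],o["joint_vel"].round(1))
E
```

```text
22.25 [ 0.35950036 -0.26865879  0.14104473] [ 0.2  0.5  0.4  0.   0.2 -0.3]
```

View pics/t3.png

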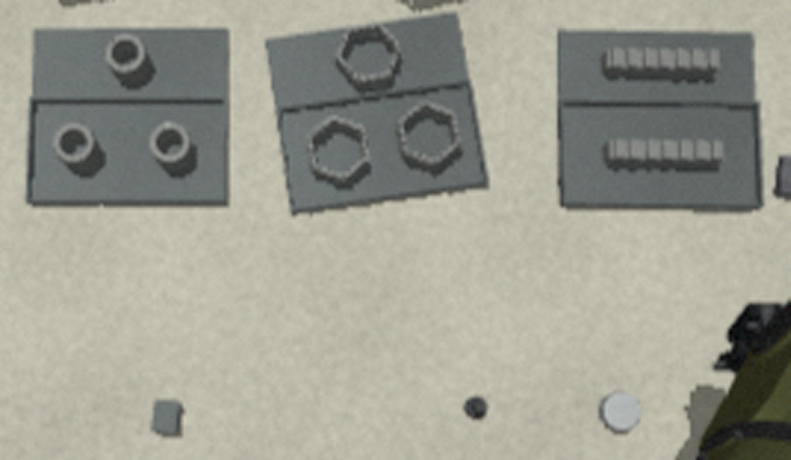

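View pics/s3.png

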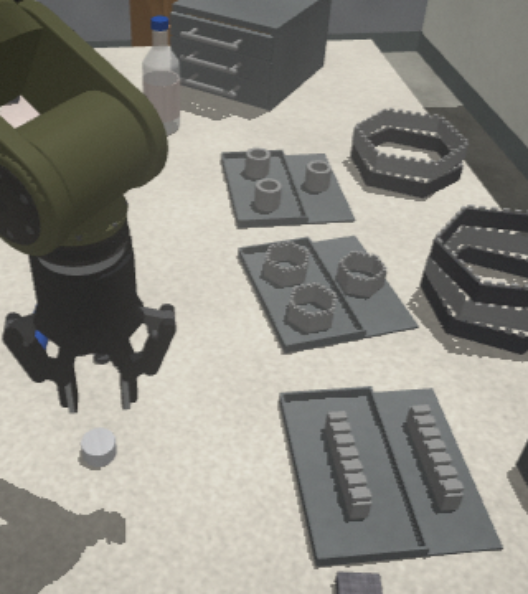

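All five parts lie flat and upright in the right compartments. In the top crop the sleeves are at (76,145) and (171,145), the frames at (339,150) and (429,138), and the strip at (664,152). The bottle is standing and the arm is clear, so I'm handing in.

```bash
python3 -c "from bench import r; print(r.close_job())"
```

```text
the job is handed in; nothing more can be done
None
```

All five parts are flat and upright in their matching compartments, the bottle is still standing, and the job was handed in at about 22 s; no verdict was returned.

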